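# Weigh a cast bracket on the spring scale and mark the reading

## Robot

A 7-joint arm with a two-finger parallel gripper is mounted at the origin on a cart in front of the work surface, level with it; the furniture and walls round the work are solid. World frame = base frame: x ahead of the robot, y to its left, z up, the work surface at z = 0. Lengths are in m, angles in rad, forces in N, time in s.
With the tool pointing down it reaches from about 0.375 to 0.925 m from the base axis. Payload 3.1 kg.
Tool frame: the origin (TCP) lies between the finger pads; the fingertips stand 19 mm ahead of it and the grasp point (between the pads) is the TCP; z points along the fingers, y is the direction in which the jaws open and shut (so a half turn about z gives the same grasp; the last joint's range is limited). The gripper opens to 85 mm and grips with 20 to 120 N. Pads are 22 mm wide; open, the fingers measure 114 mm over their backs; the gripper's body (76 mm by 85 mm) begins 54 mm behind the grasp point. The pads swing forward as they close: fully open they stand 13 mm farther back than shut.
Start: joints at [-1.251, 0.383, 0.044, 1.598, -0.018, 1.161, -0.05], TCP at [0.264, 0.594, 0.25] pointing down, gripper open.
Joint ranges: [-2.61, 2.61], [-0.41, 2.15], [-1.48, 1.57], [0, 2.5], [-1.57, 4.71], [0.05, 1.97], [-2.85, 2.85]. Speed limits (rad/s): [2.79, 2.79, 3.14, 3.14, 3.14, 3.14, 3.14].

## Interface

Orientations are given as a unit quaternion [x, y, z, w].
In Python, from bench import move_ptp, movel, move_j, move_gripper, pause, inverse_kinematics, read_camera, camera_params, MotionError, sign_off, look_for, tip_of, read_time_s, read_qpos, read_joint_vel, read_effort, read_eef_pos, read_tcp_rot, read_ft_force, read_ft_torque, read_finger_gap gives the robot as it stands. Calls block until the motion is done:
- move_ptp(position, orientation): joint-space move of the TCP to a pose.
- movel(position, orientation=None, speed=0.15): straight line of the TCP; orientation=None keeps the orientation; speed is the mean speed in m/s.
- move_j(angles): joint-space move.
- move_gripper(opening, effort=None): finger opening in m; effort is the grip in N (None keeps the last); returns when the fingers have stopped.
- pause(seconds).
- inverse_kinematics(position, orientation): joint angles nearest the present ones, or None.
- read_camera(name): name is "side" or "top"; returns the picture (400x640x3 uint8, red, green, blue); there is no depth.
- camera_params(name): a dict with "K" (3x3 intrinsics, pixels), "camera_from_world" (4x4, takes a point from world to camera coordinates). Camera axes: x right, y down, z forward; pixel columns grow to the right and rows downward; lengths in m; the calibration is good to about 2 mm. A picture is of the moment at which its call begins. camera_params takes no time and is no camera call.
A pose or a line that the arm cannot do raises MotionError and nothing moves.
- sign_off(): hands the job in, once; it reports no verdict.
Trained networks look in the newest picture that a camera, given by its name, has taken for a name from the list of things; names that differ only in an ending like _2 or _b are one class to them, and where a whole thing is asked for, a point or a joint stands for the part that bears it (a point fixed in the world has none). Each returns a list of dicts, best first, with "confidence" (0 to 1); they miss things now and then, are a little off and sometimes report something else, mostly with a low value. They report only what shows in the picture. A call takes as long as a camera call. They do not tell look-alikes from the thing itself.
- look_for(camera, name): "at" ([column, row] in pixels, amid what is visible of it).
- tip_of(camera, name): "at" ([column, row] in pixels: a listed point, or the origin of a listed thing).
Readings, each from a call of its own:
- read_time_s(): time.
- read_qpos(): joint angles.
- read_joint_vel(): joint speeds.
- read_effort(): joint torques, N m.
- read_eef_pos(): TCP position.
- read_tcp_rot(): TCP orientation.
- read_ft_force(): force on the tool from outside, world axes, zero at the start.
- read_ft_torque(): the same for the moment, N m.
- read_finger_gap(): finger opening in m.
Only numpy, scipy, OpenCV 4.12 (cv2) and the standard library are available. Lean on these libraries where they do the work, as an engineer would, in place of code of your own. Each camera call takes 0.05 s, during which the arm holds its last target.

## Task

Weigh the brass bracket: hang it by its bail in the groove of the spring scale's hook, letting the scale take the weight gently so that the hook neither drops nor springs back when you let go. Let it hang free for at least one second after it has come to rest, and only then slide the red marker down until it is level with the black pointer. Do not overload the hook or push the two small pigment jars about; finish with the bracket still hanging at rest and the marker level with the pointer.

Things in the scene. Friction and masses are not known exactly. Their poses are not given: they have to be found in the camera images.
- bracket_centre (a point): Cast brass bracket, 110 mm long (own x), 75 mm high with its bail, on two 8 mm feet. The bar is 110 x 26 (y) x 22 mm; this point is its middle, 19 mm above the bench. Grip the 26 mm wide bar from above 30 to 40 mm either side of the middle (a boss 24 long, 42 wide, is in the middle). Weight unknown, 2 to 7 N; centre of mass about here. Axes: x along the bar, z up.
- bracket_eye (a point): Underside of the crown of the bracket's steel bail, 48.5 mm above bracket_centre: the spot that rests on the hook. The bail is a round-topped upright loop of 7 mm round bar over the middle of the bracket; its opening is 24 mm wide (y) and 37 mm high from bar to crown, and one looks through it along the bracket's x axis.
- spring_scale: Spring scale fixed to the bench: grey base 120 x 215 x 14 mm and an upright white backboard 205 mm wide and 250 mm high. Origin on the underside, in the plane of the board's front face, straight under the hook arm. Its own -x points out of the board's face, roughly towards the robot; y to the left; z up.
- hook_groove (a point): The groove to hang the bail in: lowest point of the top of the hook rod, 110 mm in front of the board, 170 mm above the bench when empty. The hook is an 8 mm round rod sticking out along the scale's -x. Behind the groove the rod is 6 mm higher (16 mm back, on to the board); in front it rises to an upturned tip 16 mm out, whose top is 10 to 14 mm above this point. Nothing is above it.
- scale_hook (a joint): How far the scale's hook and pointer have gone down, in m (0 empty, stop at 0.072). Spring 110 N per m, lightly damped: it bobs for a second or two when disturbed. The hook must never move faster than 0.09 m/s and the bracket must not press on the scale with more than 10 N.
- pointer (a point): Tip of the black pointer that moves with the hook, close in front of the board, 105 mm left of the hook arm and 6 mm higher than hook_groove.
- marker_edge (a point): Inner edge of the red marker, beside the pointer tip; the marker reads the scale when this point is at the same height as point pointer.
- marker_tab (a point): Place to grip or press the red marker: on its tab, a bar 12 mm wide and 12 mm high that sticks out 103 mm from the board, 125 mm left of the hook arm. This point is in the middle of the bar's section, 80 mm in front of the board, at the same height as marker_edge.
- marker (a joint): How far the red marker has been slid down its upright track, in m (0 top, 0.105 bottom). It stays where it is left; friction about 2.5 N. It starts above the pointer.
- ochre_jar: Small glass pigment jar with a black lid and yellow-brown contents, 52 mm across, 62 mm high, origin under its middle. Bystander.
- blue_jar: Small glass pigment jar with a white lid and blue contents, 48 mm across, 58 mm high, origin under its middle. Bystander.
Things that resemble listed ones, but are neither listed nor needed, are in the scene too. Several things look just like the part that bears bracket_centre: the one meant starts farthest to the robot's right.

How it is judged:
On the way:
1. the bracket hangs free by its bail in the hook groove and has come to rest for a second, with the marker not yet moved (distance between bracket_eye and hook_groove below 0.01 m and velocity of joint scale_hook between -0.01 and 0.01 m/s and contact force between the fingers and bracket below 0.05 N and value of joint scale_hook above 0.01 m and distance of marker_edge from where it was at the start of the episode below 0.004 m and linear speed of bracket below 0.03 m/s), for 1 s.
At the end, for the whole second after the job is handed in: The bracket hangs upright (within 0.25 rad) and at rest from its bail in the hook groove (eye within 10 mm of the groove, hook slower than 0.01 m/s and pulled down by the weight, bracket slower than 0.03 m/s), and the marker edge is level with the pointer within 4 mm (distance between bracket_eye and hook_groove below 0.01 m and angle between bracket_centre's own z axis and vertical below 0.25 rad and velocity of joint scale_hook between -0.01 and 0.01 m/s and value of joint scale_hook above 0.01 m and z of marker_edge in the frame of pointer between -0.004 and 0.004 m and linear speed of bracket below 0.03 m/s); the robot touches nothing.
It fails at once if the hook drops or springs back faster than 0.09 m/s (velocity of joint scale_hook above 0.09 m/s or velocity of joint scale_hook below -0.09 m/s).
It fails at once if the bracket presses on the scale with more than 10 N (contact force between bracket and spring_scale above 10 N).
It fails at once if a pigment jar is pushed more than 30 mm (distance of any of ochre_jar, blue_jar from where it was at the start of the episode above 0.03 m).
It also fails if it takes over 67 s, if anything falls off the work surface, if the arm or the gripper's body presses on something with over 40 N, if the wrist force passes 120 N, or if a joint passes its speed limit or range.

## Working session

There is one attempt and no reset: what is moved stays moved. The work goes in short steps, each a Python script; the robot and the scene stay as the last script left them, time stands still between calls to the robot, and variables do not carry over. Pictures are saved under pics/ and viewed, and the job is handed in when it is done.

```bash
ls; mkdir -p pics
python3 - <<'E'
from bench import *
import cv2
print(read_time_s(), read_eef_pos(), read_tcp_rot(), read_finger_gap())
for c in ("side","top"):
    im=read_camera(c); cv2.imwrite(f"pics/{c}0.png",im[:,:,::-1])
    p=camera_params(c); print(c,p["K"],p["camera_from_world"])
    for n in ("bracket_centre","bracket_eye","hook_groove","pointer","marker_edge","marker_tab","spring_scale","ochre_jar","blue_jar"):
        print(n,[( [round(x) for x in d["at"]],round(d["confidence"],2)) for d in tip_of(c,n)])
print(read_time_s())
E
```

```text
pics
0.0 [0.26338372 0.59325594 0.24887395] [ 2.07359926e-01  9.78263836e-01 -1.29991513e-03 -1.98089855e-04] 0.08539704867784109
side [[395.89621993   0.         325.44733387]
 [  0.         395.89621993 197.08787652]
 [  0.           0.           1.        ]] [[ 0.8856218  -0.46439845 -0.00284747 -0.43581115]
 [-0.27591812 -0.52123245 -0.80758029  0.37479565]
 [ 0.37355484  0.71599638 -0.58975076  0.60544342]
 [ 0.          0.          0.          1.        ]]
bracket_centre [([335, 319], 0.94), ([327, 184], 0.56)]
bracket_eye [([334, 304], 0.93)]
hook_groove [([312, 210], 0.62)]
pointer [([324, 169], 0.56), ([333, 304], 0.16)]
marker_edge []
marker_tab [([291, 171], 0.59), ([335, 318], 0.57)]
spring_scale [([351, 250], 0.87)]
ochre_jar [([244, 191], 0.72)]
blue_jar []
top [[471.90687539   0.         316.89134591]
 [  0.         471.90687539 199.00664436]
 [  0.           0.           1.        ]] [[ 0.00949969 -0.99988916  0.0114641   0.17462959]
 [-0.99374684 -0.01071561 -0.11114134  0.60205224]
 [ 0.11125187 -0.01033661 -0.99373848  1.27943715]
 [ 0.          0.          0.          1.        ]]
bracket_centre [([242, 166], 0.83), ([389, 240], 0.6)]
bracket_eye [([393, 234], 0.93), ([239, 163], 0.76)]
hook_groove [([340, 226], 0.71)]
pointer [([295, 187], 0.76)]
marker_edge [([296, 186], 0.62)]
marker_tab [([386, 238], 0.26)]
spring_scale [([332, 189], 0.77), ([202, 238], 0.55)]
ochre_jar []
blue_jar [([208, 208], 0.84)]
1.0
```

View pics/side0.png

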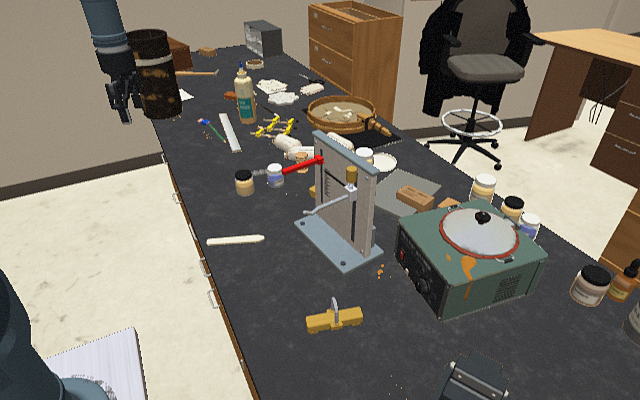

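View pics/top0.png

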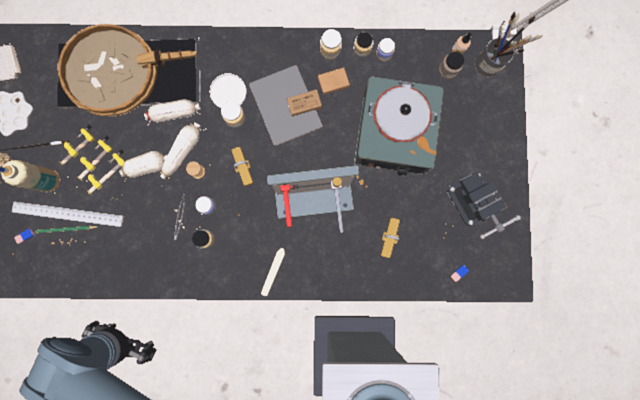

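Bracket candidates are top (242,166), left behind the scale, and top (390,238), to the right. In the side view these are about (327,184) and (335,319). The robot's right is the top image's right (−y), so (390,238) is the one meant. I'll confirm it in a crop.

```bash
cat > h.py <<'E'
from bench import *
import cv2, numpy as np
from scipy.optimize import least_squares
from scipy.spatial.transform import Rotation as R
P={c:camera_params(c) for c in ("side","top")}
def proj(c,p):
    M=P[c]["camera_from_world"]; q=np.asarray(M)[:3,:3]@np.asarray(p,float)+np.asarray(M)[:3,3]
    u=np.asarray(P[c]["K"])@q; return u[:2]/u[2]
def onz(c,uv,z):
    M=np.asarray(P[c]["camera_from_world"]);K=np.asarray(P[c]["K"])
    d=M[:3,:3].T@np.linalg.inv(K)@np.array([uv[0],uv[1],1.]); o=-M[:3,:3].T@M[:3,3]
    return o+d*(z-o[2])/d[2]
def tri(us,ut):
    f=lambda p:np.r_[proj("side",p)-us,proj("top",p)-ut]
    r=least_squares(f,[0.6,0,0.1]); return r.x,np.abs(r.fun).max()
def crop(im,u,v,w,h,s,name):
    u,v=int(u),int(v); a=im[max(v-h,0):v+h,max(u-w,0):u+w,::-1]
    cv2.imwrite(name,cv2.resize(a,None,fx=s,fy=s,interpolation=cv2.INTER_CUBIC))
def down(yaw):  # jaw (tool y) direction at angle yaw from world... tool z down
    y=np.array([np.cos(yaw),np.sin(yaw),0]); z=np.array([0,0,-1.]); x=np.cross(y,z)
    return R.from_matrix(np.c_[x,y,z]).as_quat()
E
python3 - <<'E'
from h import *
a=cv2.imread("pics/side0.png")[:,:,::-1];b=cv2.imread("pics/top0.png")[:,:,::-1]
def cr(im,u,v,w,h,s): return cv2.resize(im[v-h:v+h,u-w:u+w,::-1],None,fx=s,fy=s,interpolation=cv2.INTER_CUBIC)
cv2.imwrite("pics/c1.png",np.hstack([cr(a,335,318,40,30,5),cr(b,390,238,40,30,5)]))
cv2.imwrite("pics/c2.png",np.hstack([cr(a,340,200,55,75,5)[:600],]))
cv2.imwrite("pics/c3.png",cr(b,315,200,60,45,6))
E
```

```text
(no output)
```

View pics/c1.png

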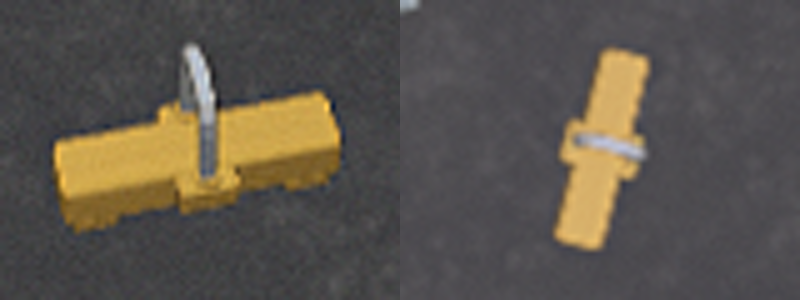

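View pics/c2.png

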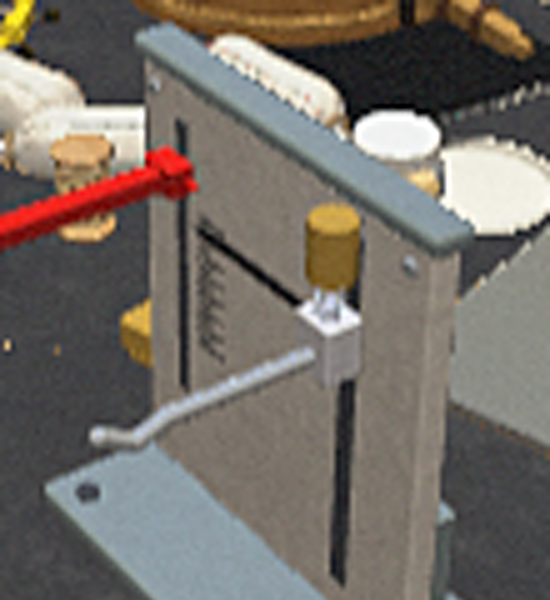

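View pics/c3.png

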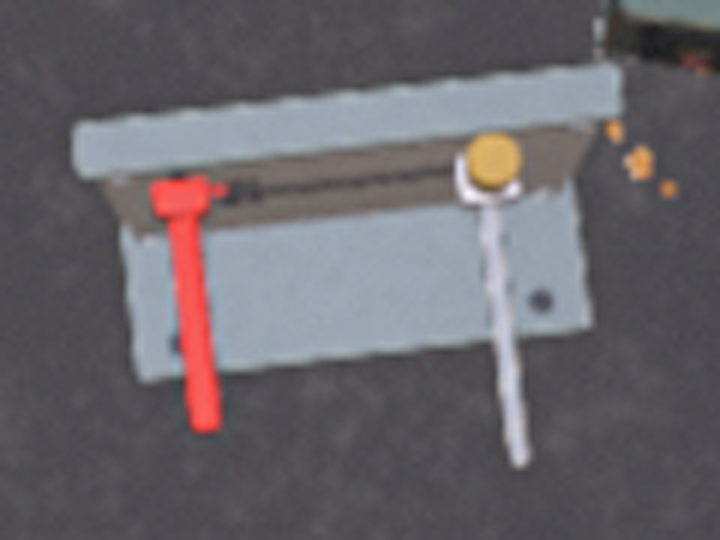

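Run:
```python
from h import *
print("eye",tri((334,304),(393,234)),"ctr",tri((335,319),(389,239)))
print("groove",tri((312,210.5),(340,226)),"pointer",tri((324.5,169.5),(295.5,187)))
A=onz("top",(278.3,218.3),.014);B=onz("top",(353.3,209.7),.014);print("base front",A,B,np.linalg.norm(A-B), "yaw of y axis",np.degrees(np.arctan2(*(A-B)[[1,0]]))-90)
A=onz("top",(268.5,184.5),.25);B=onz("top",(358.5,175),.25);print("cap",A,B,np.linalg.norm(A-B),np.degrees(np.arctan2(*(A-B)[[1,0]]))-90)
# bracket ends top: crop origin (350,208) scale5, second half
for n,(p,q) in {"ends":((626,50),(580,248))}.items():
    pts=[onz("top",((x-400)/5+350,y/5+208),.03) for x,y in (p,q)]; d=pts[0]-pts[1]
    print(pts,np.linalg.norm(d),np.degrees(np.arctan2(d[1],d[0])),(pts[0]+pts[1])/2)
pe=[onz("top",((x-400)/5+350,y/5+208),.067) for x,y in ((578,142),(645,153))]; print("bail",pe,np.mean(pe,0))
print("base origin jar:",onz("top",(203,238),.062),onz("top",(205,205),.058))
```

```text
eye (array([ 0.50017299, -0.02370313,  0.06176463]), np.float64(1.455416282865059)) ctr (array([ 0.49723641, -0.02395702,  0.01814071]), np.float64(1.951431287202837))
groove (array([0.52301082, 0.12262564, 0.17271302]), np.float64(1.9531382662634655)) pointer (array([0.61332711, 0.23528549, 0.1800298 ]), np.float64(0.11924738081060582))
base front [0.54672197 0.2882375  0.014     ] [0.5731438  0.07774789 0.014     ] 0.21214143626841883 yaw of y axis 7.15466445623025
cap [0.60858517 0.29566266 0.25      ] [0.6332876  0.08648314 0.25      ] 0.21063304621741497 6.734983329154446
[array([ 0.54978416, -0.03738557,  0.03      ]), array([ 0.44033594, -0.01103746,  0.03      ])] 0.11257502091462794 -13.535591859479327 [ 0.49506005 -0.02421152  0.03      ]
bail [array([ 0.49727108, -0.00452992,  0.067     ]), array([ 0.49173056, -0.04055591,  0.067     ])] [ 0.49450082 -0.02254292  0.067     ]
base origin jar: [0.48830682 0.48584535 0.062     ] [0.57775629 0.48458395 0.058     ]
```

The right-hand item in the crop is a brass bar with an upright steel bail, as described. Next I'll refine its yaw by colour segmentation and check that the arm can reach the poses.

```bash
cat >> h.py <<'E'
def tilt(yaw,t,s=1):
    bx=np.array([np.cos(yaw),np.sin(yaw),0]); z=np.array([0,0,-np.cos(t)])+np.sin(t)*bx
    y=s*np.array([-np.sin(yaw),np.cos(yaw),0]); return R.from_matrix(np.c_[np.cross(y,z),y,z]).as_quat()
def brass(im,box):
    u0,v0,u1,v1=box; c=cv2.cvtColor(np.ascontiguousarray(im[v0:v1,u0:u1]),cv2.COLOR_RGB2HSV)
    m=((c[...,0]>14)&(c[...,0]<30)&(c[...,1]>110)&(c[...,2]>90)).astype(np.uint8)
    v,u=np.nonzero(m); return np.c_[u+u0,v+v0].astype(np.float32)
E
python3 - <<'E'
from h import *
b=cv2.imread("pics/top0.png")[:,:,::-1]
p=brass(b,(360,205,420,270)); w=np.array([onz("top",q,.030)[:2] for q in p],np.float32)
r=cv2.minAreaRect(w*1000); print(len(p),r, w.mean(0)); c=w-w.mean(0); e=np.linalg.svd(c,full_matrices=False)[2][0]; print(np.degrees(np.arctan2(e[1],e[0])))
u=c@e; print(u.min(),u.max(), w.mean(0)+e*(u.max()+u.min())/2)
yaw=np.radians(-13); c=np.array([.496,-.0235])
for s in (1,-1):
    for nm,yw,ctr,z in (("g",yaw,c,.031),("h",np.radians(7),np.array([.522,.121]),.15),("h2",np.radians(7),np.array([.462,.113]),.16)):
        q=tilt(yw,np.radians(20),s); bx=np.array([np.cos(yw),np.sin(yw)])
        print(s,nm,inverse_kinematics([*(ctr-.038*bx),z],q))
print("tip",onz("top",(341.7,231.5),.182))
E
```

```text
387 ((496.427978515625, -20.794960021972656), (40.40078353881836, 109.62649536132812), 79.99028778076172) [ 0.49567965 -0.02157621]
164.9035
-0.05576847 0.05417909 [ 0.4964469  -0.02178318]
1 g [-0.43396172  0.2869838   0.31337091  2.42672155  0.31898012  0.12107859
  0.88631804]
1 h [-0.80000444  0.05222323  0.44305788  2.30157178  0.13348178  0.45669562
  1.22179156]
1 h2 [-0.87894955 -0.11671934  0.45236639  2.41643042  0.31175464  0.51503944
  1.02462591]
-1 g [-0.55840209  0.30086269  0.44786081  2.43164986 -0.0239921   0.11081322
 -1.92372198]
-1 h [-0.83421301  0.05183261  0.47865009  2.30288537  0.12936379  0.45626072
 -1.91532636]
-1 h2 [-0.74506558 -0.10313585  0.32239605  2.41143538  0.27533075  0.50847411
 -2.08680007]
tip [0.50426267 0.12088287 0.182     ]
```

```bash
python3 - <<'E'
from h import *
t=np.radians(20); yaw=np.radians(-13); c=np.array([.4962,-.0225]); bx=np.array([np.cos(yaw),np.sin(yaw)]); g=c-.037*bx
q=tilt(yaw,t,1)
p=read_eef_pos()
movel([p[0],p[1],.40],speed=.3)
move_ptp([g[0]-.02,g[1],.30],q)
print(read_time_s(),read_eef_pos())
movel([*g,.12],q,speed=.2)
for c_ in("side","top"): cv2.imwrite(f"pics/{c_}1.png",read_camera(c_)[:,:,::-1])
print(read_time_s(),read_eef_pos(),read_qpos().round(3),read_ft_force())
E
python3 - <<'E'
import cv2,numpy as np
a=cv2.imread("pics/side1.png")[190:390,200:400];b=cv2.imread("pics/top1.png")[150:350,300:500]
cv2.imwrite("pics/v1.png",cv2.resize(np.hstack([a,b]),None,fx=2,fy=2))
E
```

```text
3.9333 [ 0.44078362 -0.0132579   0.30060881]
5.0917 [ 0.46121097 -0.0137869   0.12118665] [-0.735  0.039  0.612  2.402  0.254  0.388  0.997] [0.62185485 0.642669   0.76336527]
```

View pics/v1.png

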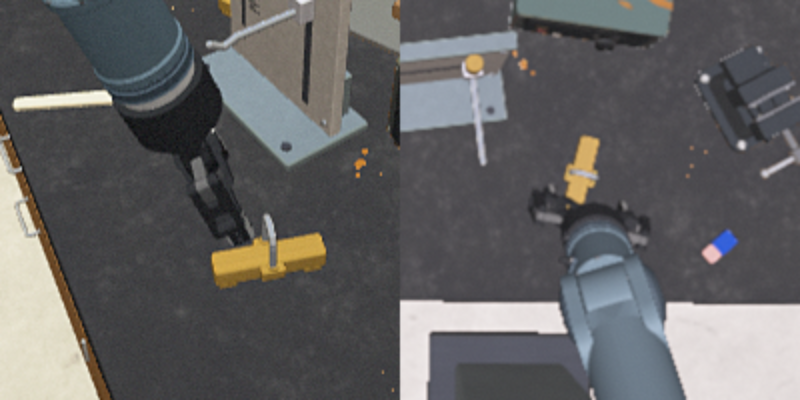

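The gripper straddles the near end of the bar, with the bail at about (267,232) in the left panel. I'll descend, grip and lift.

Run:
```python
from h import *
p=read_eef_pos(); yaw=np.radians(-13); q=tilt(yaw,np.radians(20),1); c=np.array([.4962,-.0225]); g=c-.037*np.array([np.cos(yaw),np.sin(yaw)])
movel([*g,.031],q,speed=.1)
f0=read_ft_force(); print(f0,read_eef_pos())
move_gripper(.0,100); print("gap",read_finger_gap(),read_ft_force())
movel([*g,.07],q,speed=.08); pause(.3)
print(read_ft_force()-f0,read_finger_gap(),read_eef_pos())
movel([*g,.18],q,speed=.15); pause(.3); print(read_ft_force(),read_time_s())
for c_ in("side","top"):
    cv2.imwrite(f"pics/{c_}2.png",read_camera(c_)[:,:,::-1])
    for n in ("bracket_centre","bracket_eye"): print(c_,n,[([round(x,1) for x in d["at"]],round(d["confidence"],2)) for d in tip_of(c_,n)])
a=cv2.imread("pics/side2.png")[130:330,200:400];b=cv2.imread("pics/top2.png")[150:350,300:500]
cv2.imwrite("pics/v2.png",cv2.resize(np.hstack([a,b]),None,fx=2,fy=2))
```

```text
[ 0.02734217 -0.14992096 -0.68573745] [ 0.4607382  -0.01416127  0.03154794]
gap 0.024092449640055108 [-4.88640304  0.06430701 11.53846717]
[-0.16804294 -0.12510882 -4.95134196] 0.02396491468279188 [ 0.45971665 -0.01439284  0.06952702]
[-0.32434412  0.66389539 -5.60561619] 8.8583
side bracket_centre [([335.8, 264.2], 0.57), ([326.2, 187.5], 0.57), ([289.1, 171.2], 0.25)]
side bracket_eye [([334.6, 243.8], 0.57)]
top bracket_centre [([396.6, 237.6], 0.74), ([241.5, 168.5], 0.71)]
top bracket_eye [([240.3, 165.7], 0.83), ([403.6, 235.4], 0.66)]
```

View pics/v2.png

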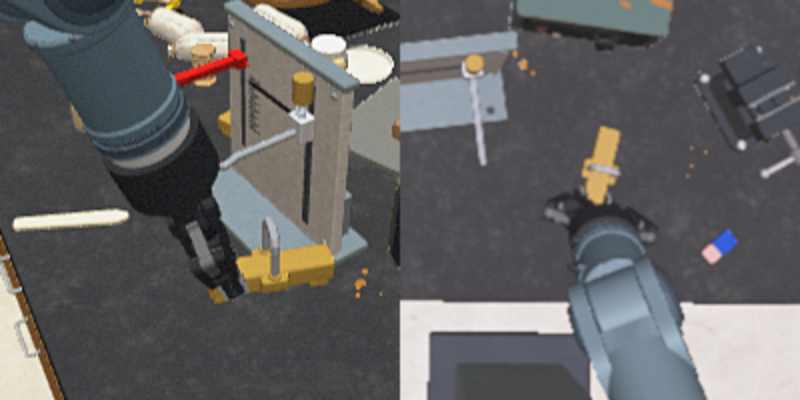

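```bash
cat >> h.py <<'E'
YS=np.radians(7); BX=np.array([np.cos(YS),np.sin(YS)]); Q=tilt(YS,np.radians(20),1)
G=np.array([.5225,.122])
OFF=np.array([.037,0,.036])  # eye relative to TCP: along bx, lateral, up
def tcp(eye): # eye given in scale frame relative to groove: fwd, left, up
    r=np.asarray(eye,float)-OFF; BY=np.array([-BX[1],BX[0]])
    return [*(G+r[0]*BX+r[1]*BY),.17+r[2]]
def eyew():
    p=read_eef_pos(); m=R.from_quat(read_tcp_rot()).as_matrix(); by=m[:,1]; bx=np.cross(by,[0,0,1.])
    return p+OFF[0]*bx+np.array([0,0,OFF[2]])
E
python3 - <<'E'
from h import *
e=eyew(); print("eye pred",e,proj("side",e),proj("top",e))
print("tri eye",tri((334.6,243.8),(403.6,235.4)))
p=read_eef_pos()
a=tcp([-.055,0,0]);
movel([a[0],p[1],a[2]],speed=.15)
movel(a,Q,speed=.12); pause(.3)
print(read_time_s(),read_eef_pos(),a,read_ft_force(),read_qpos().round(2))
e=eyew(); print("eye pred",e,proj("side",e),proj("top",e))
for c_ in("side","top"):
    cv2.imwrite(f"pics/{c_}3.png",read_camera(c_)[:,:,::-1])
    for n in ("bracket_eye","hook_groove"): print(c_,n,[([round(x,1) for x in d["at"]],round(d["confidence"],2)) for d in tip_of(c_,n)])
a=cv2.imread("pics/side3.png")[150:270,240:380];b=cv2.imread("pics/top3.png")[160:280,270:410]
cv2.imwrite("pics/v3.png",cv2.resize(np.vstack([a,b]),None,fx=2.5*1.0,fy=2.5,interpolation=cv2.INTER_CUBIC))
E
```

```text
eye pred [ 0.4962072  -0.02251554  0.21596417] [333.69285102 243.08622875] [402.96568925 234.89124713]
tri eye (array([ 0.49614341, -0.02452213,  0.21595014]), np.float64(0.4732210819642546))
11.1583 [0.43120944 0.11037801 0.13398575] [np.float64(0.43118575404899834), np.float64(0.11078802040672643), np.float64(0.134)] [-0.20988394  0.14077575 -5.94179655] [-0.95 -0.04  0.54  2.43  0.28  0.43  1.05]
eye pred [0.46793763 0.1148546  0.16998575] [286.37985576 222.29920927] [343.78297894 246.51376741]
side bracket_eye [([289.7, 218.3], 0.83)]
side hook_groove [([310.1, 213.4], 0.64)]
top bracket_eye [([343.2, 242.2], 0.8), ([239.5, 164.5], 0.74)]
top hook_groove [([338.0, 222.9], 0.64)]
```

View pics/v3.png

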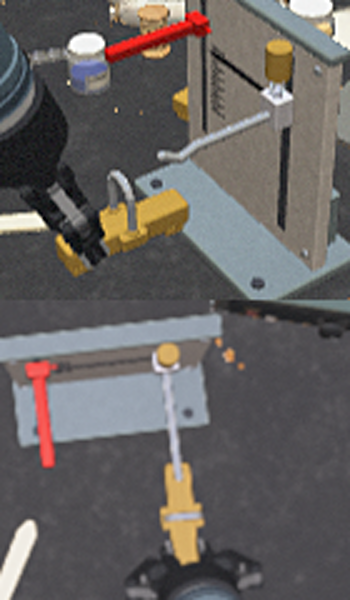

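Run:
```python
from h import *
print("eye tri",tri((289.7,218.3),(343.2,242.2)),"groove tri",tri((311.5,211.5),(339,225)))
print("groove pred",proj("side",[*G,.17]),proj("top",[*G,.17]))
tip=[*(G-.017*BX),.182]; print("tip pred",proj("side",tip),proj("top",tip))
for c_,o,n in(("side",(270,190,330,250),"a"),("top",(315,170,375,260),"b")):
    im=cv2.imread(f"pics/{c_}3.png")[o[1]:o[3],o[0]:o[2]]
    cv2.imwrite(f"pics/v4{n}.png",cv2.resize(im,None,fx=6.5,fy=6.5,interpolation=cv2.INTER_CUBIC))
```

```text
eye tri (array([0.47709678, 0.11711673, 0.17491942]), np.float64(0.5298421132221733)) groove tri (array([0.52425572, 0.12541165, 0.16795411]), np.float64(1.3545362091803952))
groove pred [310.26200849 212.03949182] [340.9665799  224.31992139]
tip pred [302.79057275 210.30086245] [342.09230809 230.94512019]
```

View pics/v4a.png

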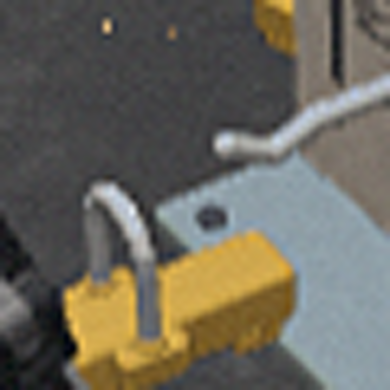

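View pics/v4b.png

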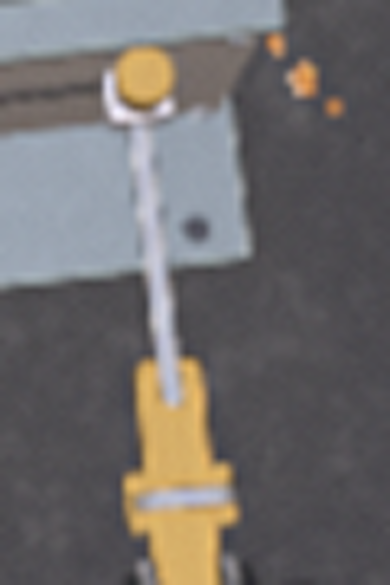

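My pose prediction agrees with the picture: bail at top (343.2,246.6), rod line passing through it, crown at side about (288.5,219). I'm treating the network's eye position as a few px off. Now I'll raise it, thread the bail over the tip, and look.

Run:
```python
from h import *
movel(tcp([-.055,0,.021]),Q,speed=.1)
f0=read_ft_force(); print(f0)
for x in (-.04,-.03,-.02,-.01,0.0):
    movel(tcp([x,0,.021]),Q,speed=.06); f=read_ft_force()-f0; print(x,f.round(2))
    if np.linalg.norm(f)>2.0: print("STOP"); break
pause(.2);print(read_time_s(),read_eef_pos(),tcp([0,0,.021]),read_ft_force()-f0)
e=eyew(); print("eye pred",e,proj("side",e),proj("top",e))
for c_,o,n in(("side",(280,170,340,230),"a"),("top",(315,180,375,240),"b")):
    cv2.imwrite(f"pics/{c_}5.png",read_camera(c_)[:,:,::-1])
    im=cv2.imread(f"pics/{c_}5.png")[o[1]:o[3],o[0]:o[2]]
    cv2.imwrite(f"pics/v5{n}.png",cv2.resize(im,None,fx=6.5,fy=6.5,interpolation=cv2.INTER_CUBIC))
a=cv2.imread("pics/v5a.png");b=cv2.imread("pics/v5b.png");cv2.imwrite("pics/v5.png",np.hstack([a,b]))
```

```text
[-0.42988384  0.58509655 -5.45214373]
-0.04 [ 0.15 -0.04  0.34]
-0.03 [ 0.26 -0.75 -0.99]
-0.02 [-0.47 -0.17 -0.19]
-0.01 [-0.03 -0.12 -0.43]
0.0 [-0.34  0.47  0.04]
13.6833 [0.48520309 0.11737037 0.15474807] [np.float64(0.48577579238927104), np.float64(0.11749083429400954), np.float64(0.15500000000000003)] [ 0.88958357 -0.65356655 -0.76315102]
eye pred [0.5219272  0.12188034 0.19074807] [309.75557242 203.83648485] [341.54566749 224.06223554]
```

View pics/v5.png

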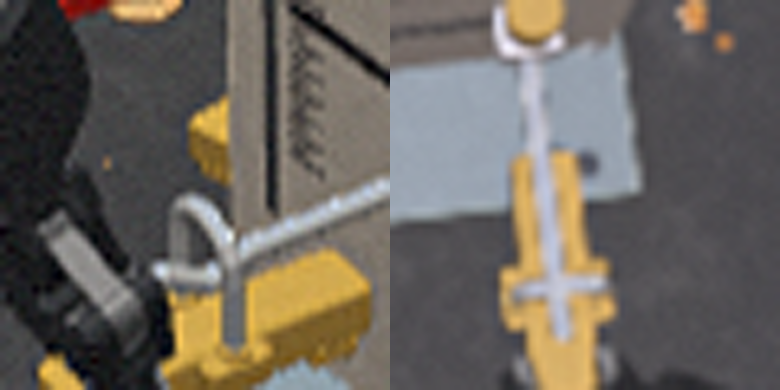

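```bash
cat >> h.py <<'E'
def avgf(n=15):
    a=[]
    for _ in range(n): a.append(read_ft_force()); pause(.02)
    return np.mean(a,0)
E
python3 - <<'E'
from h import *
print("held",avgf(20))
for u in (.012,.006,.002,-.002,-.006,-.012,-.018,-.024,-.030):
    movel(tcp([0,0,u]),Q,speed=.02); f=avgf(8); print(u,f.round(2),read_eef_pos()[2].round(4))
    if abs(f[0])>6 or abs(f[1])>6 or f[2]>2: print("STOP");break
print(read_time_s())
for c_,o,n in(("side",(280,180,340,240),"a"),("top",(315,180,375,240),"b")):
    cv2.imwrite(f"pics/{c_}6.png",read_camera(c_)[:,:,::-1])
    im=cv2.imread(f"pics/{c_}6.png")[o[1]:o[3],o[0]:o[2]]
    cv2.imwrite(f"pics/v6{n}.png",cv2.resize(im,None,fx=6.5,fy=6.5,interpolation=cv2.INTER_CUBIC))
a=cv2.imread("pics/v6a.png");b=cv2.imread("pics/v6b.png");cv2.imwrite("pics/v6.png",np.hstack([a,b]))
E
```

```text
held [ 0.16939579  0.04135022 -5.61903751]
0.012 [-0.15  0.1  -5.65] 0.1461
0.006 [-0.21  0.19 -5.08] 0.1401
0.002 [-0.03  0.27 -5.55] 0.136
-0.002 [ 0.41  0.14 -5.07] 0.1321
-0.006 [ 0.98  0.57 -4.76] 0.1282
-0.012 [ 1.31  0.38 -4.1 ] 0.1221
-0.018 [ 1.54  0.53 -3.32] 0.1162
-0.024 [ 1.09  0.7  -2.65] 0.1101
-0.03 [ 1.76  0.6  -2.21] 0.1042
19.2167
```

View pics/v6.png

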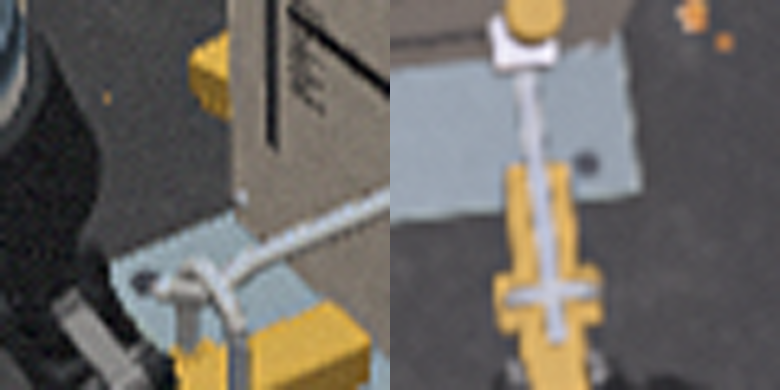

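Bail is on the hook, and the spring slope matches 110 N/m. Fx ≈ +1.5 N says the bail is a little up the tip-side slope, so I'll nudge it forward 3 mm and continue lowering.

Run:
```python
from h import *
for x in (.0015,.003):
    movel(tcp([x,0,-.030]),Q,speed=.01); print(x,avgf(12).round(2))
for u in (-.036,-.042,-.046):
    movel(tcp([.003,0,u]),Q,speed=.02); pause(.2); print(u,avgf(20).round(2),read_eef_pos())
print(read_time_s())
```

```text
0.0015 [-0.73  0.83 -2.09]
0.003 [-4.48  0.45 -2.37]
-0.036 [-4.64  0.05 -1.38] [0.48878452 0.11785341 0.09804678]
-0.042 [-4.5   0.14 -0.65] [0.48884027 0.11788523 0.09207485]
-0.046 [-4.23  0.19 -0.46] [0.48885101 0.11790163 0.08807974]
23.1667
```

Run:
```python
from h import *
for x in (.002,.0012):
    movel(tcp([x,0,-.046]),Q,speed=.01); print(x,avgf(15).round(2))
movel(tcp([.0012,0,-.0475]),Q,speed=.02); pause(.3); print(avgf(25).round(2),read_time_s(),read_ft_torque())
for c_,o,n in(("side",(280,190,340,250),"a"),("top",(315,180,375,240),"b")):
    cv2.imwrite(f"pics/{c_}7.png",read_camera(c_)[:,:,::-1])
    im=cv2.imread(f"pics/{c_}7.png")[o[1]:o[3],o[0]:o[2]]
    cv2.imwrite(f"pics/v7{n}.png",cv2.resize(im,None,fx=6.5,fy=6.5,interpolation=cv2.INTER_CUBIC))
a=cv2.imread("pics/v7a.png");b=cv2.imread("pics/v7b.png");cv2.imwrite("pics/v7.png",np.hstack([a,b]))
```

```text
0.002 [-2.03 -0.02 -0.36]
0.0012 [ 1.18  0.69 -0.45]
[ 0.29  1.75 -0.43] 25.1333 [0.23019023 0.34056361 0.26640243]
```

View pics/v7.png

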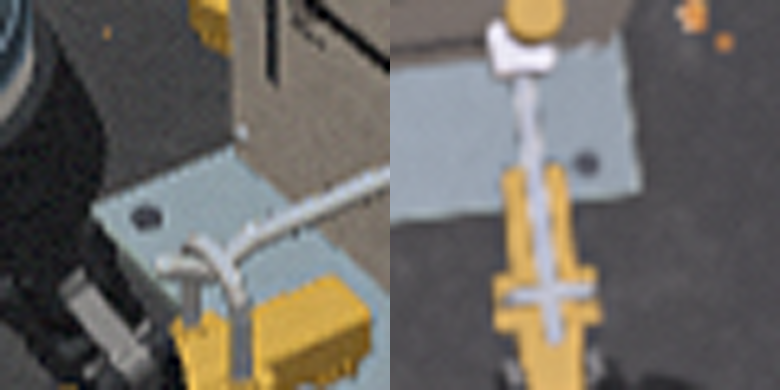

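Run:
```python
from h import *
for o in (.026,.028,.032,.040,.06):
    move_gripper(o,20); print(o,read_finger_gap(),read_ft_force().round(2),read_time_s())
pause(.5)
for c_ in("side","top"): cv2.imwrite(f"pics/{c_}8.png",read_camera(c_)[:,:,::-1])
cv2.imwrite("pics/v8.png",np.hstack([cv2.resize(cv2.imread(f"pics/{c}8.png")[o[1]:o[3],o[0]:o[2]],None,fx=6,fy=6,interpolation=cv2.INTER_CUBIC) for c,o in(("side",(280,180,345,260)),("top",(315,180,375,260)))]))
```

```text
0.026 0.025973067395683877 [ 1.08 -0.09  0.03] 25.45
0.028 0.02787366798622418 [-0.31 -0.52 -0.42] 25.6667
0.032 0.032121613072068754 [0.11 0.01 1.34] 25.8833
0.04 0.04009863979078303 [0.47 0.29 0.51] 26.1333
0.06 0.05996295087333864 [0.22 0.11 0.75] 26.4667
```

View pics/v8.png

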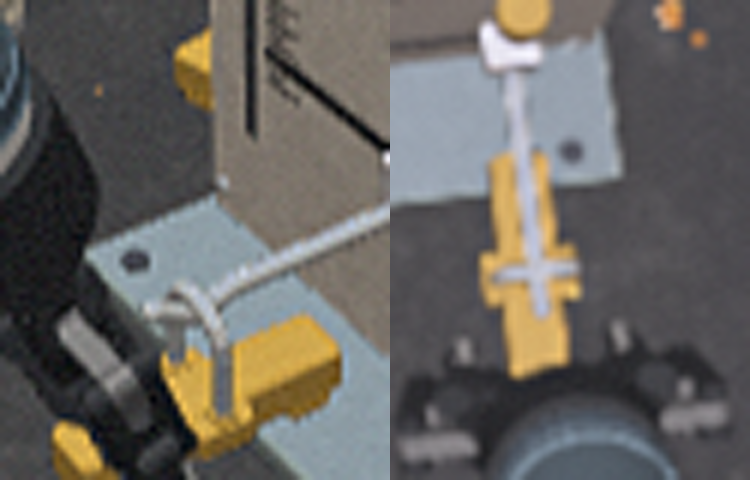

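The bracket hangs on the hook, clear of the fingers. I'll back off along the tool axis, let it rest, and measure.

Run:
```python
from h import *
p=read_eef_pos(); z=R.from_quat(read_tcp_rot()).as_matrix()[:,2]
movel(p-.06*z,speed=.06); movel(p-.13*z,speed=.12)
print(read_eef_pos(),read_time_s()); 
for k in range(4):
    pause(.4); s=read_camera("side"); print([([round(x,1) for x in d["at"]],round(d["confidence"],2)) for d in tip_of("side","bracket_eye")[:2]+tip_of("side","pointer")[:2]])
for c_ in("side","top"):
    cv2.imwrite(f"pics/{c_}9.png",read_camera(c_)[:,:,::-1])
    for n in ("pointer","marker_edge","marker_tab","bracket_eye","hook_groove"): print(c_,n,[([round(x,1) for x in d["at"]],round(d["confidence"],2)) for d in tip_of(c_,n)])
print(read_time_s())
cv2.imwrite("pics/v9.png",np.hstack([cv2.resize(cv2.imread(f"pics/{c}9.png")[o[1]:o[3],o[0]:o[2]],None,fx=4,fy=4,interpolation=cv2.INTER_CUBIC) for c,o in(("side",(260,120,360,265)),("top",(265,150,365,295)))]))
```

```text
[0.4425928  0.11201555 0.2081187 ] 28.95
[([312.4, 232.8], 0.88), ([312.5, 230.1], 0.67), ([323.1, 186.9], 0.65)]
[([313.3, 231.0], 0.56), ([319.8, 190.2], 0.76), ([275.9, 179.3], 0.31)]
[([313.5, 230.2], 0.93), ([321.8, 187.5], 0.85), ([316.6, 249.1], 0.45)]
[([311.6, 229.8], 0.63), ([323.0, 188.0], 0.73)]
side pointer [([321.8, 188.3], 0.93), ([290.9, 171.1], 0.17)]
side marker_edge [([325.2, 163.2], 0.7)]
side marker_tab [([288.6, 172.7], 0.68)]
side bracket_eye [([311.8, 229.2], 0.56)]
side hook_groove [([310.9, 231.9], 0.88)]
top pointer []
top marker_edge []
top marker_tab [([288.2, 218.3], 0.62)]
top bracket_eye [([339.8, 224.5], 0.63), ([242.4, 164.8], 0.62)]
top hook_groove [([336.9, 227.6], 0.75), ([339.4, 220.8], 0.29)]
31.75
```

View pics/v9.png

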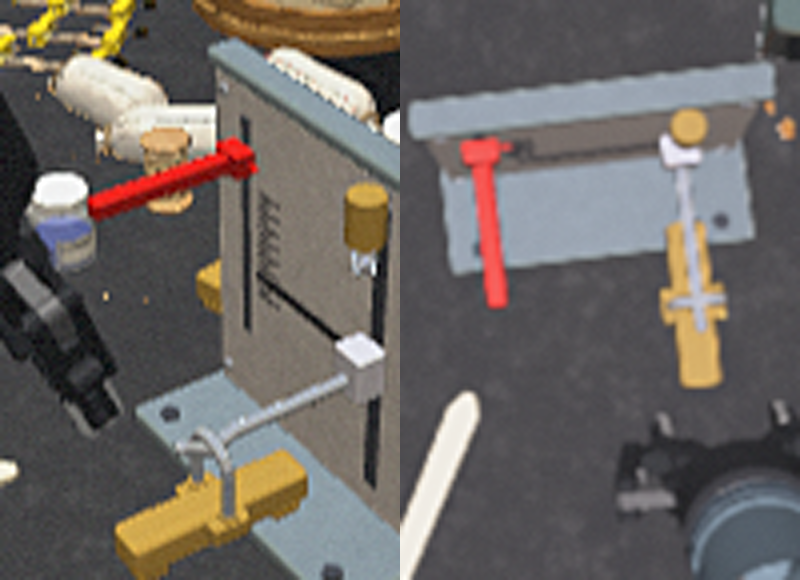

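Run:
```python
from h import *
BY=np.array([-BX[1],BX[0]])
def S(f,l,z): return [*(G+f*BX+l*BY),z]
for z in (.19,.20,.21): print("tab end",z,proj("top",S(.007,.125,z)),proj("side",S(.007,.125,z)), "tab",proj("side",S(.03,.125,z)))
for z in (.120,.125,.13,.176,.18,.19,.2,.21): print("pointer",z,proj("side",S(.106,.105,z)),proj("top",S(.106,.105,z)))
q=down(YS+np.pi/2)
print(inverse_kinematics(S(.03,.125,.27),q),inverse_kinematics(S(.03,.125,.27),down(YS-np.pi/2)),read_qpos())
```

```text
tab end 0.19 [290.0255037  226.73342881] [281.54393816 174.48529689] tab [290.65383676 171.2383317 ]
tab end 0.2 [289.83800437 226.51415446] [281.22842968 170.59625558] tab [290.40413612 167.37446105]
tab end 0.21 [289.64719378 226.29100771] [280.9085455  166.65327835] tab [290.15101483 163.45765922]
pointer 0.12 [324.33610663 190.13767975] [294.85249145 189.41720326]
pointer 0.125 [324.3265497  188.40167307] [294.78497003 189.16343697]
pointer 0.13 [324.31693214 186.65465411] [294.7168969  188.90759718]
pointer 0.176 [324.2255021  170.04647723] [294.06350702 186.45195681]
pointer 0.18 [324.21729123 168.55498178] [294.00427042 186.22932743]
pointer 0.19 [324.19657456 164.79181863] [293.85439753 185.66605896]
pointer 0.2 [324.17558284 160.97869409] [293.70192686 185.09302723]
pointer 0.21 [324.15431057 157.11460654] [293.54679028 184.50997616]
[-1.16803533  0.32675358  0.81048932  1.75018165 -0.25494754  1.17382234
  1.4086769 ] [-1.48526089  0.63982885  1.38401192  1.76011663 -0.65296548  1.30791961
 -1.39824812] [-0.99043404 -0.18827528  0.55023022  2.33600669  0.33528189  0.65698529
  1.02659071]
```

The scale model reprojects well. The pointer sits at side row about 188.5, so z≈0.1245; the marker edge is at row about 162.5, so z≈0.195, and the slide is about 70 mm. I'll press the tab down in stages with the fingers closed.

```bash
cat >> h.py <<'E'
BY=np.array([-BX[1],BX[0]])
def S(f,l,z): return [*(G+f*BX+l*BY),z]
QD=down(YS+np.pi/2)
def look(k):
    for c_ in("side","top"):
        cv2.imwrite(f"pics/{c_}{k}.png",read_camera(c_)[:,:,::-1])
        if c_=="side":
            for n in ("pointer","marker_edge","marker_tab"): print(c_,n,[([round(x,1) for x in d["at"]],round(d["confidence"],2)) for d in tip_of(c_,n)])
    a=cv2.imread(f"pics/side{k}.png")
    cv2.imwrite(f"pics/v{k}.png",np.hstack([cv2.resize(a[150:210,290:350],None,fx=8,fy=8,interpolation=cv2.INTER_CUBIC),cv2.resize(a[120:270,260:360],(320,480))]))
E
python3 - <<'E'
from h import *
p=read_eef_pos(); movel([p[0],p[1],.30],speed=.2); move_gripper(0,40)
move_ptp(S(.03,.125,.26),QD); pause(.2); f0=avgf(8); print(f0,read_eef_pos(),S(.03,.125,.26),read_time_s())
for z in (.23,.222,.216,.21,.20,.18,.165):
    movel(S(.03,.125,z),QD,speed=.06); f=read_ft_force()-f0; print(z,f.round(2))
    if abs(f).max()>12: print("STOP");break
look(10); print(read_time_s())
E
```

```text
[0.0610017  0.02606717 0.02551191] [0.53684476 0.24876149 0.26083758] [np.float64(0.5370427166235963), np.float64(0.24972434925731968), 0.26] 34.0167
0.23 [1.26 0.27 0.63]
0.222 [-0.02  0.29 -0.51]
0.216 [ 0.23 -0.68  0.91]
0.21 [0.14 0.59 0.4 ]
0.2 [-0.13 -0.03 -0.58]
0.18 [0.59 0.31 0.08]
0.165 [-0.76 -0.77  0.4 ]
side pointer [([324.5, 186.8], 0.74)]
side marker_edge [([325.8, 185.9], 0.59), ([321.7, 185.1], 0.21)]
side marker_tab [([292.6, 189.7], 0.64)]
36.9
```

View pics/v10.png

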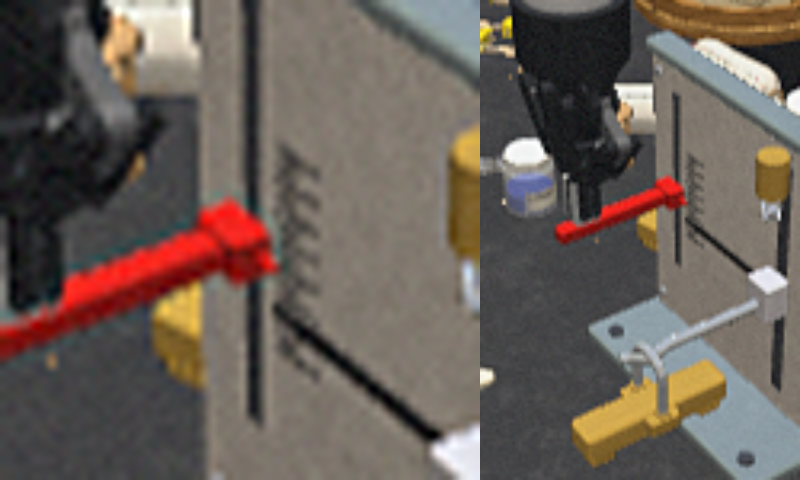

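Run:
```python
from h import *
movel(S(.03,.125,.152),QD,speed=.04); print(read_eef_pos()[2],read_ft_force()); pause(.2)
look(11); print(read_time_s())
a=cv2.imread("pics/side11.png")[170:200,310:340]; cv2.imwrite("pics/z11.png",cv2.resize(a,None,fx=18,fy=18,interpolation=cv2.INTER_NEAREST))
```

```text
0.15136618264199567 [-0.36626387 -0.02064664 -0.16787252]
side pointer [([320.8, 188.6], 0.55)]
side marker_edge [([326.6, 188.8], 0.68)]
side marker_tab [([294.8, 194.4], 0.61)]
37.825
```

View pics/z11.png

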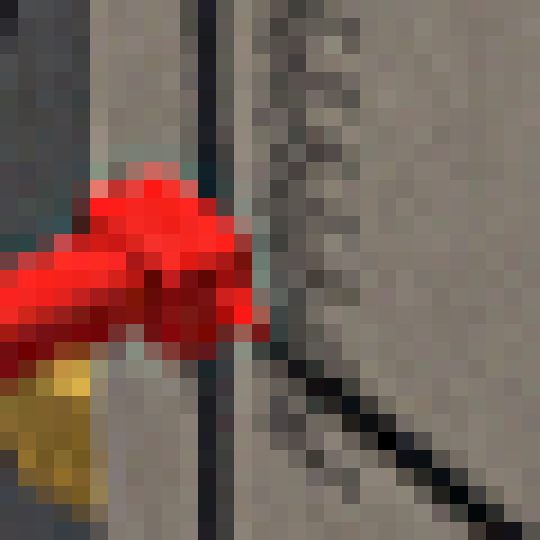

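Run:
```python
from h import *
ims=[read_camera("side").astype(float) for _ in range(10)]
m=np.mean(ims,0).astype(np.uint8); cv2.imwrite("pics/m12.png",m[:,:,::-1]); print(read_time_s())
a=m[175:200,312:337,::-1]; b=cv2.imread("pics/side9.png")[150:175,312:337]; c=cv2.imread("pics/side0.png")[158:183,312:337]
cv2.imwrite("pics/z12.png",np.hstack([cv2.resize(x,(260,260),interpolation=cv2.INTER_NEAREST) for x in (a,b,c)]))
for l in (.1,.105,.110): print(l,[proj("side",S(f,l,.125)).round(2) for f in (.098,.102,.106)])
```

```text
38.325
0.1 [array([322.72, 190.52]), array([324.13, 189.96]), array([325.53, 189.4 ])]
0.105 [array([321.52, 189.52]), array([322.93, 188.96]), array([324.33, 188.4 ])]
0.11 [array([320.32, 188.52]), array([321.73, 187.96]), array([323.13, 187.41])]
```

View pics/z12.png

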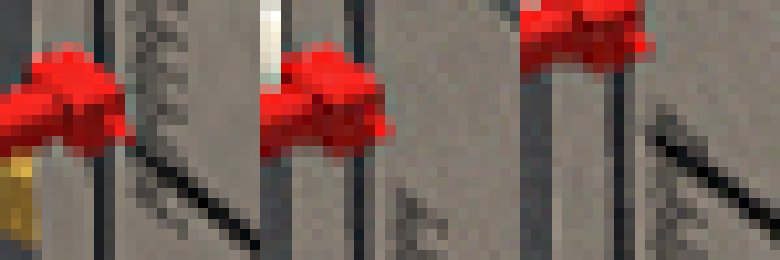

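Run:
```python
from h import *
z0=read_eef_pos()[2]
movel(S(.03,.125,.1500),QD,speed=.03); pause(.3); print(z0,read_eef_pos()[2])
m=np.mean([read_camera("side").astype(float) for _ in range(10)],0).astype(np.uint8); cv2.imwrite("pics/m13.png",m[:,:,::-1]); print(read_time_s())
print(tip_of("side","pointer"),tip_of("side","marker_edge"))
a=m[175:200,312:337,::-1]
cv2.imwrite("pics/z13.png",np.hstack([cv2.resize(a,(390,390),interpolation=i) for i in (cv2.INTER_NEAREST,cv2.INTER_CUBIC)]))
```

```text
0.1519973687582088 0.15003864942938805
39.375
[{'at': [321.6, 189.3], 'confidence': 0.95}] []
```

View pics/z13.png

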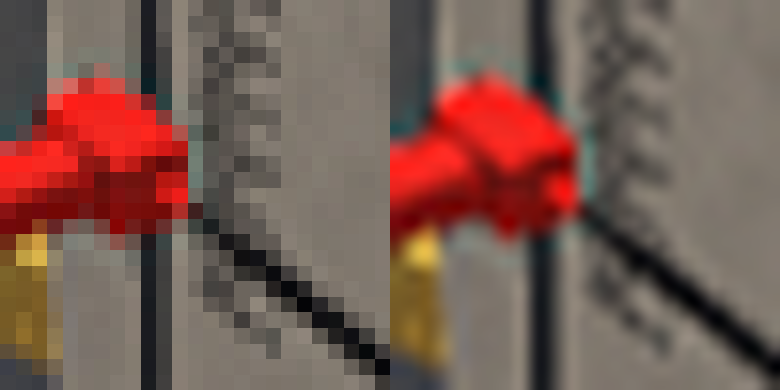

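Run:
```python
from h import *
def red(im): 
    im=im.astype(float); return im[...,2]-np.maximum(im[...,0],im[...,1])
a=cv2.imread("pics/side9.png");a0=cv2.imread("pics/side0.png");b=cv2.imread("pics/m13.png")
# template: marker head (cols 314-327)
def sub(A,B,box,dy):
    u0,v0,u1,v1=box; T=cv2.resize(red(A)[v0:v1,u0:u1].astype(np.float32),None,fx=8,fy=8,interpolation=cv2.INTER_CUBIC)
    W=cv2.resize(red(B)[v0+dy-6:v1+dy+6,u0-3:u1+3].astype(np.float32),None,fx=8,fy=8,interpolation=cv2.INTER_CUBIC)
    r=cv2.matchTemplate(W,T,cv2.TM_CCOEFF_NORMED); _,s,_,l=cv2.minMaxLoc(r); return (l[0]/8-3,l[1]/8+dy-6,s)
for A in (a,a0): print("marker shift",sub(A,b,(314,151,328,168),26))
# initial head row in z: solve
def drow(z0,z1): return proj("side",S(.1,.115,z1))[1]-proj("side",S(.1,.115,z0))[1]
sh=sub(a,b,(314,151,328,168),26)[1]
for z0 in (.194,.196,.198,.2):
    zs=np.linspace(.11,.15,401); k=np.argmin([abs(drow(z0,z)-sh) for z in zs]); print(z0,"->",zs[k])
# pointer line: dark profile at columns 329..334 in a0 and b
def dark(im,u,v0,v1):
    g=255-im[v0:v1,u].astype(float).mean(1); w=np.clip(g-g.min()-.5*(g.max()-g.min()),0,None); return (w*np.arange(v0,v1)).sum()/w.sum()
us=np.arange(328,336); r0=[dark(a0,u,170,184) for u in us]; r1=[dark(b,u,186,200) for u in us]
print(np.polyfit(us-325,r0,1),np.polyfit(us-325,r1,1),np.mean(np.array(r1)-r0))
d=np.mean(np.array(r1)-r0)
zs=np.linspace(.11,.15,401);print("pointer z",zs[np.argmin([abs(proj("side",S(.106,.1,z))[1]-proj("side",S(.106,.1,.176))[1]-d) for z in zs])])
```

```text
marker shift (0.25, 25.625, 0.9673604965209961)
marker shift (0.25, 25.625, 0.9664261341094971)
0.194 -> 0.1234
0.196 -> 0.1256
0.198 -> 0.1278
0.2 -> 0.13
[  0.75180653 170.88348123] [  0.8102177  188.99693634] 18.49312770347153
pointer z 0.1247
```

The pointer is at z = 0.1247. The marker estimates are 0.125 from the TCP and 0.1275 from the image, so I'll press 1.4 mm more and withdraw.

Run:
```python
from h import *
movel(S(.03,.125,.1486),QD,speed=.03); pause(.3); print(read_eef_pos()[2])
movel(S(.03,.125,.20),QD,speed=.08); movel(S(-.04,.125,.30),QD,speed=.2); pause(.5)
m=np.mean([read_camera("side").astype(float) for _ in range(10)],0).astype(np.uint8); cv2.imwrite("pics/m14.png",m[:,:,::-1]); print(read_time_s())
print(tip_of("side","pointer"),tip_of("side","marker_edge"),tip_of("side","bracket_eye"))
a=m[175:200,312:337,::-1]
cv2.imwrite("pics/z14.png",np.hstack([cv2.resize(a,(480,480),interpolation=cv2.INTER_CUBIC),cv2.resize(m[120:270,260:360,::-1],(320,480))]))
```

```text
0.1485949711040792
42.575
[{'at': [324.1, 186.4], 'confidence': 0.59}] [{'at': [324.2, 188.5], 'confidence': 0.75}] []
```

View pics/z14.png

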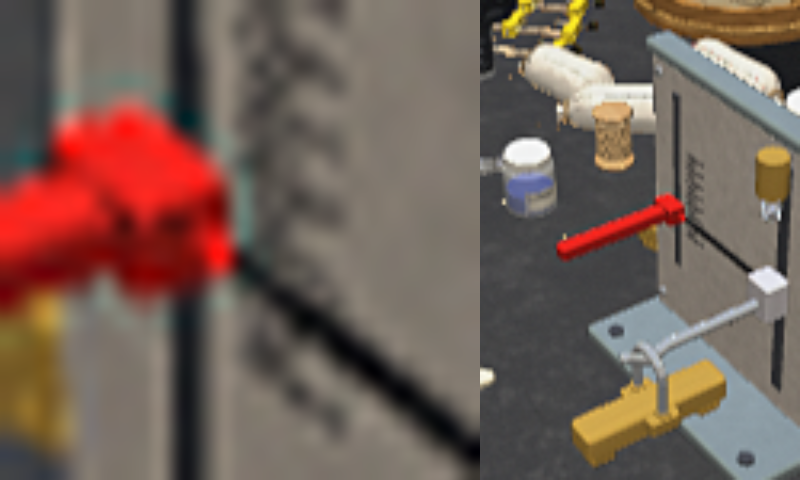

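The nub tip, about (324.2,188.6), now meets the pointer line at about (324.8,188.7). The bracket is hanging still and the arm is clear.

```bash
python3 -c "
from bench import *
pause(.5); print(read_time_s(),read_ft_force()); sign_off()"
```

```text
43.225 [-0.58209286  0.09541406  0.28062486]
the job is handed in; nothing more can be done
```

I hung the right-hand bracket by its bail in the hook groove and slid the red marker down level with the pointer. I handed the job in at about 43 s; no verdict is reported.

- **Hanging:** I took the bracket by its near end and threaded the bail over the hook tip. I lowered it at 0.02 m/s until only about 0.4 N was left on the wrist, then opened the fingers in small steps. The hook settled about 51 mm down, which suggests a weight of about 5.6 N, in line with the 5 to 5.6 N read at the wrist. The bracket hung free for several seconds before I touched the marker.
- **Marker:** I pressed the tab down with closed fingers and then withdrew. In the last picture the marker's tip is at about row 188.6 and the pointer's at about 188.7.

**Checks that disagreed:**
- Before the last 1.4 mm press, the fingertip height and the image shift differed by about 2.5 mm on the marker's height. I set it between them, so I expect it to be within about 1.5 mm.
- The network's last pointer row, 186.4, was about 2 px off the picture, and it did not find `bracket_eye` in that picture. For both I went by the picture itself.
- I did not measure hook speed, jar positions or the eye-to-groove distance directly. The pictures showed the bail in the groove and the bracket nearly upright and still. I never moved near the jars.

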